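# Hook a tube tray bracket onto a slotted upright and lock it

## Task

Hang the small steel tube tray on the slotted upright: feed its two claws into the two slots, then press it straight down until it is fully home and both spring catches have snapped shut over its cross lug, and let go. Work gently by feel: the slotted plate's height on the post is not exactly known, and the contact force between tray and upright must never pass 40 N (the locking press itself takes about 10 to 20). Do not bump the upright with the arm or disturb the other things on the bench.

Things in the scene. Friction and masses are not known exactly. Their poses are not given: they have to be found in the camera images.
- upright: Slotted upright: aluminium post 60 mm wide, 212 mm tall, fixed; grey foot 130 deep, 150 wide, 12 thick, reaching 30 mm in front of the face. Origin on the bench, middle of the plane of its slotted face; z up, face looks along -x, the tray comes along +x. Locked, the tray's back face lies on this plane (or up to 2 mm in front), its underside nominally 100 mm above the bench, +-7 mm as the plate sits.
- slots_nominal (a point): Nominal middle between the two slots, 152 mm above the bench in the face plane. 5 mm steel plate, slots 7 mm wide, 26 mm tall, one above the other, nominally 118 to 144 and 160 to 186 mm above the bench, centred on y = 0, hollow 36 mm behind. The plate was clamped by eye: slots and catches together really sit up to 7 mm lower or higher than this; it does not move. Open top, 215 mm up.
- bracket: Tube tray of bare steel, about 0.26 kg, standing on the bench: 110 mm long (x), 64 wide (y), floor 4, rim 14 mm high, a web along its middle, two claws at the back. Origin: middle of its back face's lower edge (underside); x points from tray to claws, z up. The claws enter the slots with the tray 15 to 18 mm above its locked height; then it goes down until the necks rest on the slots' lower ends.
- bracket_web (a point): Where to grip the tray from above: middle of its upright web, 10 mm thick (y), 104 mm long from the back face forward, top 70 mm above the underside. The point is 55 mm in front of the back face, 50 mm above the underside. Same axes as the tray.
- claw_upper (a point): Middle of the upper claw's tongue. Each claw is 4 mm thick (y) and 23 mm tall, and stands 11 mm out of the back face: a neck 8 mm high (undersides 18 and 60 mm above the tray's underside) and at its end a 4 mm thick tongue reaching 15 mm below the neck, 7 mm clear of the back face. This point: 9 mm behind the back face, 56.5 mm above the underside. The lower claw is the same, 42 mm lower.
- bracket_heel (a point): Point of the tray in the middle of its back face, 50 mm above the underside, same axes; locked, it is nominally 150 mm above the bench, +-7 mm.
- lug (a point): Middle of the tray's cross lug: 34 mm wide (y), 10 deep, 5 high, sticking out both sides of the web at the back face, 40 to 45 mm above the underside. The catches snap shut over it.
- catch_left (a joint): Spring catch on the slotted plate's face, +y side of the slots, sloped on top, flat beneath. Opening in m: 0 shut, about 0.0035 while the lug passes. Pressing the lug past both near the lug takes about 8 to 18 N downwards; then they snap back to 0 over the lug. Also 0 while the tray is still above them.
- catch_right (a joint): The same catch on the -y side of the slots.
- rack: White tube rack, 220 x 100 x 65 mm, with capped tubes in it; leave alone. Origin: middle of its underside.
- tube_a: Loose capped tube lying down, 98 mm long, 17 mm thick; leave alone. Origin: middle of its underside.
- tube_b: Another loose capped tube, same size; leave alone. Origin: middle of its underside.
- beaker: Glass cup, 60 mm wide, 75 mm tall; leave alone. Origin: middle of its underside.
- wash_bottle: White plastic bottle, 60 mm wide, 150 mm tall; leave alone. Origin: middle of its underside.
- jar: Amber jar, 54 mm wide, 60 mm tall; leave alone. Origin: middle of its underside.
- bin: Clear open bin, 160 x 110 x 60 mm; leave alone. Origin: middle of its underside.
- peg_post: Look-alike post of the same size with rows of small round holes and no slots, solid, its top closed, on the same kind of foot; leave alone. Origin on the bench under its face.
Things that resemble listed ones, but are neither listed nor needed, are in the scene too. Leave any yellow look-alike of the bracket alone.

How it is judged (in metres and radians):
On the way, in this order (a step that is already met when the one before it is completed fails the run):
1. both claws are through the slots, the tray still raised (x of bracket_heel in the frame of upright above -0.004 m and y of bracket_heel in the frame of upright between -0.004 and 0.004 m and z of bracket_heel in the frame of upright between 0.15 and 0.182 m), for 0.05 s.
2. the tray, its claws in the slots, has pushed both catches open (x of bracket_heel in the frame of upright above -0.005 m and value of joint each of catch_left, catch_right above 0.0016 m), for 0.02 s.
At the end, for the whole second after the job is handed in: The tray hangs on the slotted upright, let go, at rest: back face within 5 mm of the face (3 behind), 4 mm of its middle, upright within 0.08 rad, heel point 140 to 160 mm above the bench as the plate sits, both catches shut (under 0.4 mm open) over the lug (x of bracket_heel in the frame of upright between -0.005 and 0.003 m and y of bracket_heel in the frame of upright between -0.004 and 0.004 m and z of bracket_heel in the frame of upright between 0.14 and 0.16 m and value of joint each of catch_left, catch_right below 0.0004 m and angle between the z axis of bracket_heel and the z axis of upright, either way round below 0.08 rad and linear speed of bracket below 0.02 m/s); the robot touches nothing.
It fails at once if the tray is forced against the upright with more than 40 N (contact force between bracket and upright above 40 N).
It fails at once if the arm or fingers strike the upright with more than 15 N (contact force between the arm and upright above 15 N).
It fails at once if a bystander is moved more than 30 mm (distance of any of rack, tube_a, tube_b, beaker, wash_bottle, jar, bin from where it was at the start of the episode above 0.03 m).
It fails at once if the post with round holes is struck with more than 10 N (contact force between anything else and peg_post above 10 N).
It also fails if it takes over 72 s, if anything falls off the work surface, if the arm or the gripper's body presses on something with over 40 N, if the wrist force passes 120 N, or if a joint passes its speed limit or range.

## Robot

A 6-joint arm with a two-finger parallel gripper is mounted at the origin on the work surface. World frame = base frame: x ahead of the robot, y to its left, z up, the work surface at z = 0. Lengths are in mm, angles in rad, forces in N, time in s.
With the tool pointing down it reaches from about 400 to 825 mm from the base axis. Payload 7 kg.
Tool frame: the origin (TCP) lies at the very end of the fingers, on their centre line; the grasp point (between the pads) lies 19 mm behind it; z points along the fingers, y is the direction in which the jaws open and shut (so a half turn about z gives the same grasp; the last joint's range is limited). The gripper opens to 88 mm and grips with 3 to 60 N. Pads are 19 mm wide; open, the fingers measure 130 mm over their backs; the gripper's body (78 mm by 193 mm) begins 47 mm behind the grasp point.
Start: joints at [1.566, 0.359, 0.012, 0, -1.224, -0.288], TCP at [194.837, 646.246, 226.561] pointing down, gripper open.
Joint ranges: [-3.07, 3.07], [-1.43, 2.12], [-1.02, 1.25], [-3.03, 1.67], [-3.05, -0], [-3.03, 3.03]. Speed limits (rad/s): [2.39, 2.39, 3.01, 3.14, 3.14, 3.14].

## Interface

Orientations are given as a unit quaternion [x, y, z, w].
In Python, from plant import bot gives the robot as it stands. Calls block until the motion is done:
- bot.move_ptp(position, orientation): joint-space move of the TCP to a pose.
- bot.line_to(position, velocity=150, ori=None): straight line of the TCP; ori=None keeps the orientation; velocity is the mean speed in mm/s.
- bot.move_joints(angles): joint-space move.
- bot.move_gripper(opening, force=None): finger opening in mm; force is the grip in N (None keeps the last); returns when the fingers have stopped.
- bot.pause(seconds).
- bot.solve_ik(position, orientation): joint angles nearest the present ones, or None.
- bot.read_state(): the state.
- bot.camera(name): name is "scene" or "top" or "wrist"; returns the picture (400x640x3 uint8, red, green, blue); there is no depth.
- bot.get_calibration(name): a dict with "fx", "fy", "cx", "cy" (pixels), "distortion" ([k1, k2, p1, p2, k3] as OpenCV has them; the pictures are not rectified), "view" (4x4, takes a point from world to camera coordinates); the wrist camera has in their place "T_tool_cam" (4x4, takes a point from camera to tool coordinates, whose origin is the TCP and whose axes are the flange's). Camera axes: x right, y up, looking along -z (the intrinsics and any distortion apply to the point x, -y, -z); pixel columns grow to the right and rows downward; lengths in mm; the calibration is good to about 2 mm. A picture is of the moment at which its call begins: read the wrist's pose just before it. get_calibration takes no time and is no camera call.
A pose or a line that the arm cannot do raises bot.Unreachable and nothing moves.
- bot.close_job(): hands the job in, once; it reports no verdict.
The state is a dict: "t": time; "joint_pos": joint angles; "qvel": joint speeds; "tau": joint torques, N m; "tcp_pos": TCP position; "eef_rot": TCP orientation; "contact_force": force on the tool from outside, world axes, zero at the start; "moment": the same for the moment, N m; "width": finger opening in mm.
Only numpy, scipy, OpenCV 4.12 (cv2) and the standard library are available. Lean on these libraries where they do the work, as an engineer would, in place of code of your own. Each camera call takes 0.05 s, during which the arm holds its last target.

## Working session

There is one attempt and no reset: what is moved stays moved. The work goes in short steps, each a Python script; the robot and the scene stay as the last script left them, time stands still between calls to the robot, and variables do not carry over. Pictures are saved under pics/ and viewed, and the job is handed in when it is done.

```bash
ls; mkdir -p pics; python3 - <<'E'
from plant import bot
import cv2
print(bot.read_state())
for n in ("scene","top","wrist"):
    im=bot.camera(n); cv2.imwrite(f"pics/{n}0.png",im[:,:,::-1])
    print(n,bot.get_calibration(n))
E
```

```text
pics
{'t': 0.0, 'joint_pos': array([ 1.56608833e+00,  3.59378582e-01,  1.10695188e-02, -3.63470071e-04,
       -1.22411874e+00, -2.88095835e-01]), 'qvel': array([ 0.00065286, -0.00075499, -0.00162614,  0.00095405, -0.00061993,
        0.00111058]), 'tau': array([ 1.24740716e-03, -5.82712591e+01,  2.93045032e+01,  6.99658424e+00,
        6.97313400e-03, -1.45112463e-04]), 'tcp_pos': array([194.71327687, 645.78952986, 225.63030924]), 'eef_rot': array([ 9.89292994e-01, -1.45940666e-01, -5.39616373e-05,  8.31691989e-04]), 'contact_force': array([-0.62913031,  0.67030084,  0.09594253]), 'moment': array([-0.0247076 ,  0.00697177,  0.01605203]), 'width': 87.82319050976541}
scene {'fx': 373.81976640901615, 'fy': 373.81976640901615, 'cx': 319.4074574082152, 'cy': 201.95059492274027, 'distortion': array([-0.02244313,  0.        ,  0.        ,  0.        ,  0.        ]), 'view': array([[ 1.55619437e-01,  9.87790487e-01,  7.24880232e-03,
        -5.58608995e+01],
       [-8.07967756e-01,  1.23061005e-01,  5.76232674e-01,
         3.97148062e+02],
       [ 5.68305109e-01, -9.55298028e-02,  8.1725
[... 524 characters left out ...]
1.72529046e-02,  9.98047225e-01,
        -1.20184357e+03],
       [ 0.00000000e+00,  0.00000000e+00,  0.00000000e+00,
         1.00000000e+00]])}
wrist {'fx': 287.24468204239645, 'fy': 287.24468204239645, 'cx': 315.90474456583274, 'cy': 200.98591427064315, 'distortion': array([-0.05082226,  0.        ,  0.        ,  0.        ,  0.        ]), 'T_tool_cam': array([[-1.66608311e-04,  9.59378027e-01,  2.82123685e-01,
         7.51542111e+01],
       [ 9.99999791e-01, -1.63159620e-05,  6.46033857e-04,
         1.72369689e-02],
       [ 6.24393806e-04,  2.82123733e-01, -9.59377824e-01,
        -1.59582316e+02],
       [ 0.00000000e+00,  0.00000000e+00,  0.00000000e+00,
         1.00000000e+00]])}
```

View pics/scene0.png

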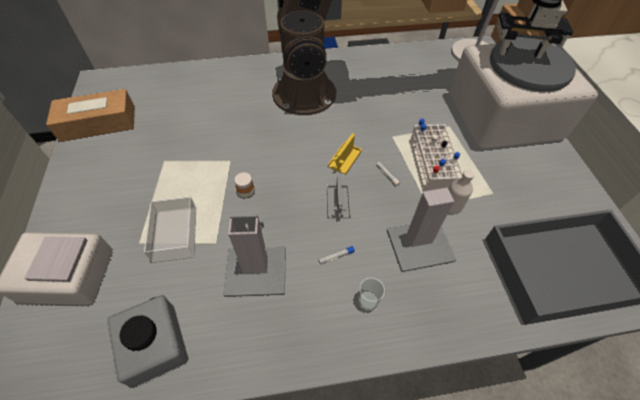

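View pics/top0.png

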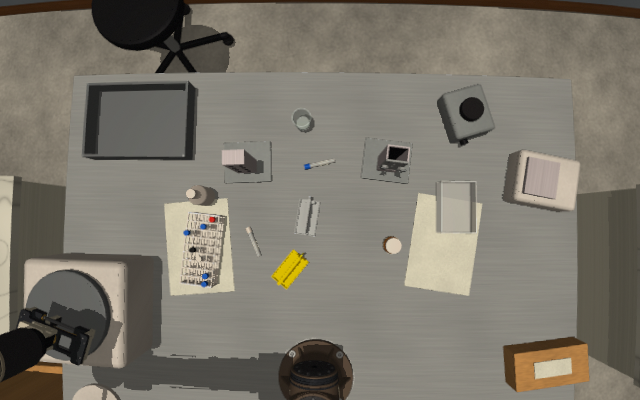

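View pics/wrist0.png

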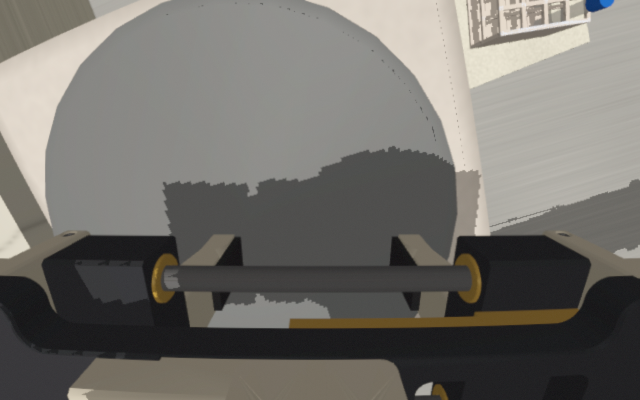

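Candidates: the grey steel tray at top (307,216) / scene (339,200), against the yellow look-alike at top (290,270) / scene (345,155). The open-topped slotted upright is at top (397,155) / scene (247,245), and the closed-top peg post at top (237,157) / scene (432,220). By the description I choose the grey tray and the open-topped post. I'll check both in close crops.

```bash
python3 - <<'E'
import cv2,numpy as np
t=cv2.imread("pics/top0.png");s=cv2.imread("pics/scene0.png")
r=lambda c:cv2.resize(c,(400,300),interpolation=cv2.INTER_CUBIC)
o=np.vstack([np.hstack([r(t[180:255,260:360]),r(t[120:195,350:450])]),np.hstack([r(s[165:240,290:390]),r(s[195:300,195:335])])])
cv2.imwrite("pics/crop0.png",o)
E
```

```text
(no output)
```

View pics/crop0.png

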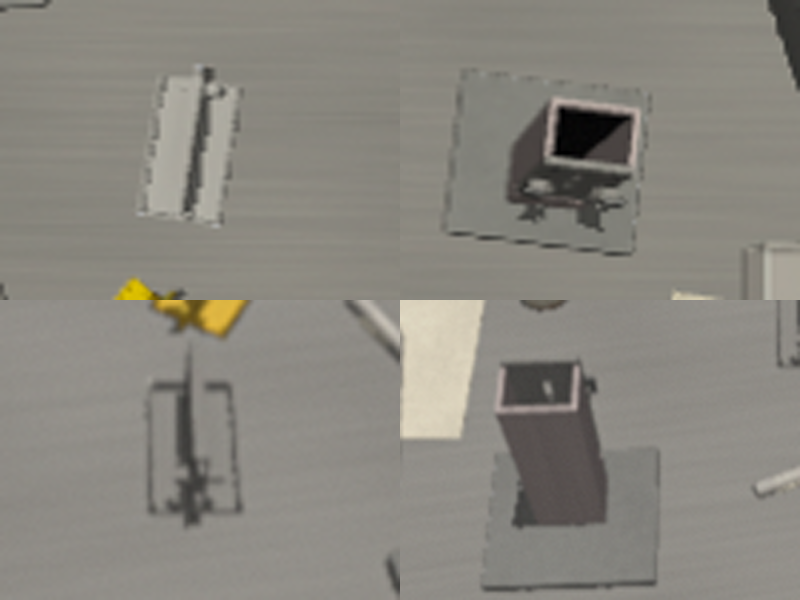

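```bash
cat > h.py <<'E'
from plant import bot
import numpy as np, cv2
from scipy.spatial.transform import Rotation as R
def ray(name,px,state=None):
    c=bot.get_calibration(name)
    K=np.array([[c['fx'],0,c['cx']],[0,c['fy'],c['cy']],[0,0,1.]])
    p=cv2.undistortPoints(np.array(px,float).reshape(-1,1,2),K,c['distortion']).reshape(-1,2)
    d=np.c_[p[:,0],-p[:,1],-np.ones(len(p))]
    if name=='wrist':
        T=np.eye(4);T[:3,:3]=R.from_quat(state['eef_rot']).as_matrix();T[:3,3]=state['tcp_pos']
        M=T@c['T_tool_cam']
    else: M=np.linalg.inv(c['view'])
    return M[:3,3],d@M[:3,:3].T
def onz(name,px,z,state=None):
    o,d=ray(name,px,state); return o+d*((z-o[2])/d[:,2])[:,None]
def proj(name,P,state=None):
    c=bot.get_calibration(name)
    K=np.array([[c['fx'],0,c['cx']],[0,c['fy'],c['cy']],[0,0,1.]])
    if name=='wrist':
        T=np.eye(4);T[:3,:3]=R.from_quat(state['eef_rot']).as_matrix();T[:3,3]=state['tcp_pos']
        V=np.linalg.inv(T@c['T_tool_cam'])
    else: V=c['view']
    q=np.atleast_2d(P)@V[:3,:3].T+V[:3,3]
    q=q*[1,-1,-1]
    return cv2.projectPoints(q,np.zeros(3),np.zeros(3),K,c['distortion'])[0].reshape(-1,2)
def snap(name,fn):
    s=bot.read_state(); im=bot.camera(name); cv2.imwrite(fn,im[:,:,::-1])
    np.savez(fn[:-4]+'.npz',eef_rot=s['eef_rot'],tcp_pos=s['tcp_pos']); return s
def down(yaw):  # tool x axis at given yaw in world, z down
    x=np.array([np.cos(yaw),np.sin(yaw),0]); z=np.array([0,0,-1.]); y=np.cross(z,x)
    return R.from_matrix(np.c_[x,y,z]).as_quat()
E
python3 - <<'E'
from h import *
np.set_printoptions(precision=1,suppress=True)
tr=np.array([(165,76),(240,90),(220,225),(138,213)])/4+[260,180]
ft=np.array([(62,70),(250,92),(233,254),(44,232)])/4+[350,120]
tp=np.array([(152,98),(240,107),(238,168),(149,155)])/4+[350,120]
for n,p,z in(("tray",tr,14),("foot",ft,12),("top",tp,212)):
    q=onz('top',p,z); e=np.roll(q,-1,0)-q
    print(n,q[:,:2].tolist(),'mid',q.mean(0),'len',np.linalg.norm(e,axis=1),'ang',np.degrees(np.arctan2(e[:,1],e[:,0])))
w=onz('top',np.array([(207,70),(192,215)])/4+[260,180],35);print(w)
s=bot.read_state();print(R.from_quat(s['eef_rot']).as_matrix())
E
```

```text
tray [[555.2029411611621, 50.528810570097264], [544.9745031176758, -8.506015945548675], [439.2859172246799, 5.6927416576402585], [447.6754191436157, 69.97221296125159]] mid [496.8  29.4  14. ] len [ 59.9 106.6  64.8 109.3] ang [-99.8 172.3  82.6 -10.2]
foot [[753.4042872163756, -150.26750815595716], [737.916023297738, -300.0760614454596], [608.4614127641729, -286.0162465060978], [623.9211140545676, -136.64520253940455]] mid [ 680.9 -218.3   12. ] len [150.6 130.2 150.2 130.2] ang [-95.9 173.8  84.1  -6. ]
top [[693.8796539306071, -189.83803907684845], [688.7270672351933, -248.50142630266532], [647.8546644768807, -246.96921644135628], [655.6796281251545, -187.8241230389425]] mid [ 671.5 -218.3  212. ] len [58.9 40.9 59.7 38.3] ang [-95.  177.9  82.5  -3. ]
[[559.3  16.9  35. ]
 [447.7  26.8  35. ]]
[[ 1.  -0.3 -0. ]
 [-0.3 -1.  -0. ]
 [ 0.   0.  -1. ]]
```

Both crops agree with the choice. The grey tray has its claws and lug at the +x end, and the open-topped post has its catches on the robot side. The foot comes out at 150 x 130 mm, which matches the given size. Next I'll take closer wrist views.

```bash
python3 - <<'E'
from h import *
np.set_printoptions(precision=3,suppress=True)
yw=np.radians(-8)
j=bot.solve_ik([435,35,240],down(yw));print(j)
bot.move_ptp([435,35,240],down(yw)); s=snap('wrist','pics/w1.png');print(s['t'],s['tcp_pos'])
# oblique view: tool tilted forward
yu=np.radians(-6)
def tilt(a):
    z=np.array([np.sin(a)*np.cos(yu),np.sin(a)*np.sin(yu),-np.cos(a)]); y=np.array([np.sin(yu),-np.cos(yu),0]); x=np.cross(y,z)
    return R.from_matrix(np.c_[x,y,z]).as_quat()
for a in (30,45,60,75):
  for p in ([480,-196,180],[480,-196,230],[450,-196,280],[520,-196,230]):
    print(a,p,bot.solve_ik(p,tilt(np.radians(a))))
E
```

```text
[ 0.535 -0.058 -0.46   0.    -1.169  0.896]
2.4917 [435.262  35.577 239.961]
30 [480, -196, 180] [ 0.035 -0.135 -0.898  0.241 -0.296  1.219]
30 [480, -196, 230] [ 0.045 -0.2   -0.788  0.166 -0.469  1.293]
30 [450, -196, 280] [ 0.054 -0.307 -0.725  0.133 -0.639  1.326]
30 [520, -196, 230] [ 0.039 -0.123 -0.73   0.166 -0.45   1.296]
45 [480, -196, 180] None
45 [480, -196, 230] None
45 [450, -196, 280] None
45 [520, -196, 230] None
60 [480, -196, 180] [-0.801 -0.057 -0.696 -1.562 -0.589 -2.757]
60 [480, -196, 230] None
60 [450, -196, 280] None
60 [520, -196, 230] None
75 [480, -196, 180] [-1.233  0.286 -0.873 -1.877 -1.156 -1.976]
75 [480, -196, 230] [-1.153  0.045 -0.807 -1.796 -1.033 -2.298]
75 [450, -196, 280] [-1.137 -0.174 -0.752 -1.636 -0.981 -2.617]
75 [520, -196, 230] [-1.058  0.084 -0.776 -1.884 -0.975 -2.268]
```

View pics/w1.png

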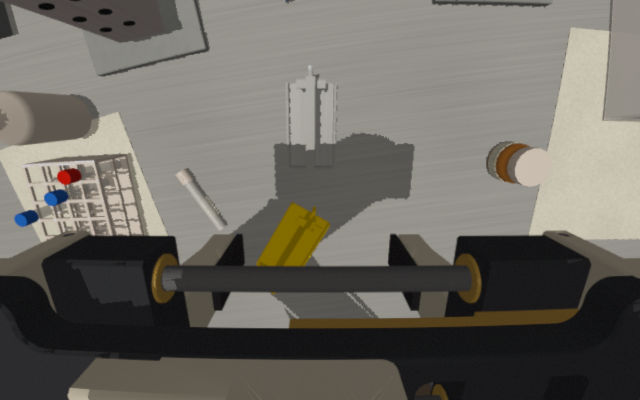

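```bash
python3 - <<'E'
import cv2
t=cv2.imread("pics/w1.png")
cv2.imwrite("pics/w1c.png",cv2.resize(t[55:175,265:365],(600,720)[0:2] if 0 else (500,600),interpolation=cv2.INTER_CUBIC))
E
```

```text
(no output)
```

View pics/w1c.png

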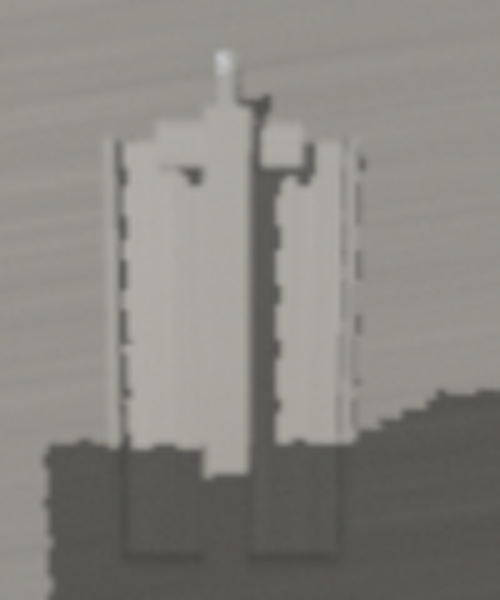

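```bash
python3 - <<'E'
from h import *
np.set_printoptions(precision=1,suppress=True)
s=np.load('pics/w1.npz')
f=lambda p,z:onz('wrist',np.array(p)/5+[265,55],z,s)
w=f([(204,105),(250,105),(204,474),(249,474)],70);print(w)
b,fr=(w[0]+w[1])/2,(w[2]+w[3])/2
print('len',np.linalg.norm(b-fr),'w',np.linalg.norm(w[0]-w[1]),'yaw',np.degrees(np.arctan2(*(b-fr)[1::-1])))
r=f([(105,140),(360,140),(105,440),(360,440)],14);print(r,np.linalg.norm(r[0]-r[1]),np.degrees(np.arctan2(*(r[0]-r[2])[1::-1])),np.degrees(np.arctan2(*(r[1]-r[3])[1::-1])),(r[0]+r[1])/2)
print(f([(224,50)],68))
l=f([(155,122),(305,122),(155,168)],45);print(l,np.linalg.norm(l[0]-l[1]))
E
```

```text
[[553.3  30.3  70. ]
 [551.9  20.6  70. ]
 [475.5  41.9  70. ]
 [474.1  31.8  70. ]]
len 78.61602595376992 w 9.84006366970268 yaw -8.32961037138366
[[556.   57.1  14. ]
 [547.1  -6.5  14. ]
 [482.2  69.4  14. ]
 [472.9   2.5  14. ]] 64.18824102612615 -9.465769775793385 -6.917802401923677 [551.6  25.3  14. ]
[[563.9  24.5  68. ]]
[[554.5  42.4  45. ]
 [549.7   8.2  45. ]
 [544.6  44.   45. ]] 34.61611442535168
```

Tray measured: web width 9.8, lug 34.6 and rim width 64.2 mm all match the given sizes. Its back face is at (552,25) and its yaw is about -8.3°. Now I'll find a reachable oblique view of the slotted face.

```bash
python3 - <<'E'
from h import *
np.set_printoptions(precision=2,suppress=True)
c=bot.get_calibration('wrist')['T_tool_cam']
tgt=np.array([646,-214.5,140.])
q0=bot.read_state()['joint_pos']; res=[]
for phi in np.radians(np.arange(-60,61,15)-6):     # horizontal look azimuth
  for el in np.radians([35,45,55,65,75]):            # view angle from vertical
    for D in (260,320):
     for roll in np.radians(np.arange(0,360,30)):
      for off in (0,):
        v=np.array([np.sin(el)*np.cos(phi),np.sin(el)*np.sin(phi),-np.cos(el)])
        cam=tgt-D*v
        zc=-v; xc=np.cross([0,0,1.],zc); xc/=np.linalg.norm(xc); yc=np.cross(zc,xc)
        Rc=np.c_[xc,yc,zc]@R.from_euler('z',roll).as_matrix()
        M=np.eye(4);M[:3,:3]=Rc;M[:3,3]=cam
        T=M@np.linalg.inv(c)
        p=T[:3,3]
        if p[2]<60: continue
        # keep tool 60mm in front of face & above
        n=np.array([np.cos(np.radians(-6)),np.sin(np.radians(-6)),0])
        if (p-tgt)@n>-70: continue
        try:q=bot.solve_ik(p,R.from_matrix(T[:3,:3]).as_quat())
        except Exception as e: q=None
        if q is None: continue
        res.append((np.abs(q-q0).max(),np.degrees(phi),np.degrees(el),D,np.degrees(roll),p,q))
res.sort(key=lambda r:r[0])
print(len(res))
for r in res[:30]:print(*r)
E
```

```text
345
0.7585127463779759 24.000000000000004 45.0 320 239.99999999999997 [ 550.89 -231.01  252.45] [-0.15 -0.08 -0.55 -0.25 -0.44  0.14]
0.8088538450603757 24.000000000000004 35.0 320 270.0 [ 558.44 -223.81  259.2 ] [-0.06 -0.1  -0.64 -0.   -0.36  0.39]
0.815025764751845 24.000000000000004 45.0 320 270.0 [ 540.69 -231.72  242.84] [-0.28 -0.09 -0.53 -0.61 -0.39  1.06]
0.8166633790080354 24.000000000000004 35.0 320 300.0 [ 549.85 -231.76  251.45] [-0.28 -0.07 -0.48 -0.57 -0.46  1.56]
0.8728073750462243 39.0 35.0 320 270.0 [ 563.83 -246.16  259.2 ] [-0.34  0.01 -0.33 -0.51 -0.71  1.23]
0.8795553430399239 9.0 65.0 320 210.00000000000003 [ 523.17 -220.    222.73] [-0.31 -0.11 -0.59 -0.81 -0.31  0.02]
0.9145690648390264 39.0 45.0 320 210.00000000000003 [ 570.09 -258.24  259.53] [-0.38  0.11 -0.18 -0.48 -0.93  0.18]
0.9426918338324929 24.000000000000004 55.0 320 210.00000000000003 [ 543.6  -245.01  242.69] [-0.41  0.   -0.37 -0.64 -0.68  0.11]
0.9584949933026153 39.0 45.0 320 239.99999999999997 [ 558.4  -255.06  252.45] [-0.42  0.05 -0.28 -0.61 -0.79  0.81]
0.9689725447384309 24.00000000000000
[... 1627 characters left out ...]
.5   0.1  -0.22 -0.67 -0.92 -0.33]
1.23418970040898 24.000000000000004 65.0 320 180.0 [ 535.73 -263.31  226.14] [-0.7   0.14 -0.25 -0.94 -0.98  0.02]
1.260564649326579 9.0 65.0 320 239.99999999999997 [ 517.45 -210.96  213.65] [-0.47 -0.11 -0.61 -1.26 -0.3   1.05]
1.2626410235497851 54.0 55.0 320 239.99999999999997 [ 561.25 -291.    234.49] [-0.73  0.27 -0.07 -0.9  -1.18  1.36]
1.2828495989875104 39.0 65.0 320 180.0 [ 552.12 -290.19  226.14] [-0.75  0.3  -0.05 -0.9  -1.24  0.17]
1.305617865924538 39.0 65.0 320 210.00000000000003 [ 542.38 -280.68  222.73] [-0.77  0.22 -0.18 -0.99 -1.1   0.76]
1.3106706198360616 39.0 65.0 320 150.0 [ 559.52 -301.68  222.97] [-0.77  0.41  0.08 -0.91 -1.42 -0.32]
```

```bash
cat >> h.py <<'E'
def lookpose(tgt,phi,el,D,roll):
    phi,el,roll=np.radians([phi,el,roll])
    v=np.array([np.sin(el)*np.cos(phi),np.sin(el)*np.sin(phi),-np.cos(el)])
    zc=-v; xc=np.cross([0,0,1.],zc); xc/=np.linalg.norm(xc); yc=np.cross(zc,xc)
    M=np.eye(4);M[:3,:3]=np.c_[xc,yc,zc]@R.from_euler('z',roll).as_matrix();M[:3,3]=np.array(tgt)-D*v
    T=M@np.linalg.inv(bot.get_calibration('wrist')['T_tool_cam'])
    return T[:3,3],R.from_matrix(T[:3,:3]).as_quat()
E
python3 - <<'E'
from h import *
p,q=lookpose([646,-214.5,140],9,65,320,210)
bot.move_ptp(p,q); s=snap('wrist','pics/w2.png');print(s['t'],s['tcp_pos'])
p,q=lookpose([646,-214.5,140],24,55,320,210)
bot.move_ptp(p,q); s=snap('wrist','pics/w3.png');print(s['t'],s['tcp_pos'])
a=cv2.imread('pics/w2.png')[:240];b=cv2.imread('pics/w3.png')[:240]
cv2.imwrite('pics/w23.png',np.vstack([a,b]))
E
```

```text
3.575 [ 523.63897994 -219.28994189  222.89786121]
4.075 [ 545.41547149 -243.88953844  242.73311795]
```

View pics/w23.png

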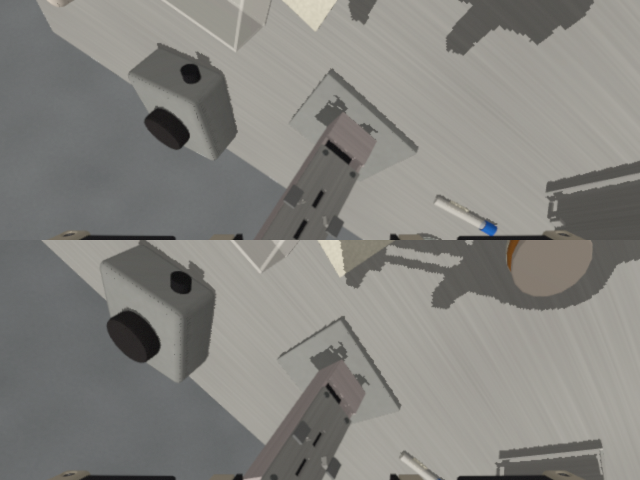

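The view is rolled. Going up the post, the foot is at (350,120) and the pink lower post face at (350,140). The slots are at (318,198) and (303,228), and the catches at (293,195) and (335,222). I'll re-aim higher so both slots and the post top are in view.

```bash
python3 - <<'E'
from h import *
ok=[]
q0=bot.read_state()['joint_pos']
for z in (215,200):
 for phi in (-6,9,24):
  for el in (50,55,65):
   for roll in (180,195,210):
    for D in (280,310,340):
     p,q=lookpose([646,-214.5,z],phi,el,D,roll)
     j=bot.solve_ik(p,q)
     if j is not None: ok.append((np.abs(j-q0).max(),z,phi,el,roll,D,p.round()))
ok.sort(key=lambda r:r[0])
for r in ok[:15]:print(*r)
E
```

```text
0.12532171527477765 200 24 55 210 340 [ 529. -252.  314.]
0.13625576490581848 200 24 55 210 310 [ 552. -242.  297.]
0.14842186014309 215 24 55 210 340 [ 529. -252.  329.]
0.15529860325965705 200 24 55 210 280 [ 574. -232.  280.]
0.16406216748369706 215 24 55 210 310 [ 552. -242.  312.]
0.18478986443582768 215 24 55 210 280 [ 574. -232.  295.]
0.22901665842504693 215 24 65 195 280 [ 566. -242.  284.]
0.24289317024719137 200 24 65 195 310 [ 541. -253.  281.]
0.25011447198906467 215 24 65 195 310 [ 541. -253.  296.]
0.25034935600578023 200 24 65 195 280 [ 566. -242.  269.]
0.2530589562852995 215 24 65 210 310 [ 538. -248.  294.]
0.2598353192433599 215 24 65 210 280 [ 563. -237.  281.]
0.2649250601954516 215 24 65 210 340 [ 513. -259.  307.]
0.28772926363353546 200 24 65 210 280 [ 563. -237.  266.]
0.29021678259577 200 24 65 180 280 [ 570. -249.  269.]
```

```bash
python3 - <<'E'
from h import *
for n,a in (('w4',([646,-214.5,215],24,65,280,195)),('w5',([646,-214.5,215],9,65,300,195))):
  p,q=lookpose(*a)
  try: bot.move_ptp(p,q)
  except Exception as e: print(n,repr(e)); continue
  s=snap('wrist',f'pics/{n}.png');print(n,s['t'],s['tcp_pos'])
  im=cv2.imread(f'pics/{n}.png')
  cv2.imwrite(f'pics/{n}c.png',cv2.resize(im[40:240,220:420],(600,600),interpolation=cv2.INTER_CUBIC))
E
```

```text
w4 4.4583 [ 565.7397477  -243.17511609  283.16901654]
w5 5.1 [ 543.50465628 -222.06416007  291.96209698]
```

View pics/w4c.png

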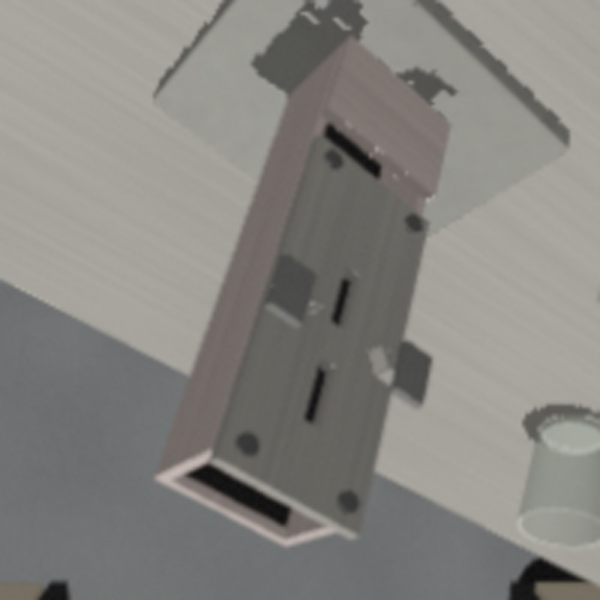

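View pics/w5c.png

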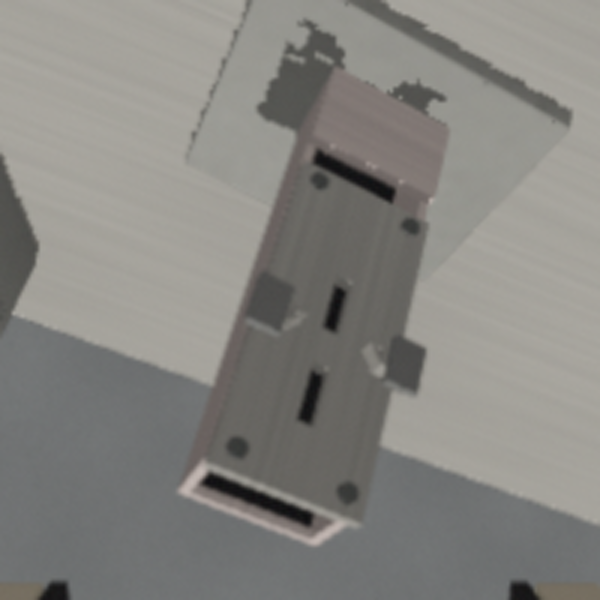

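```bash
python3 - <<'E'
from h import *
for n,rois in (('w4',((318,265,370,335),(295,355,340,430))),('w5',((318,270,362,340),(292,358,340,430)))):
    im=cv2.imread(f'pics/{n}.png')
    o=[]
    c=im[125:187,310:350] if n=='w4' else im[125:187,310:350]
    cv2.imwrite(f'pics/{n}z.png',cv2.resize(c,(390,600),interpolation=cv2.INTER_NEAREST))
cv2.imwrite('pics/z.png',np.hstack([cv2.imread('pics/w4z.png'),cv2.imread('pics/w5z.png')]))
E
```

```text
(no output)
```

View pics/z.png

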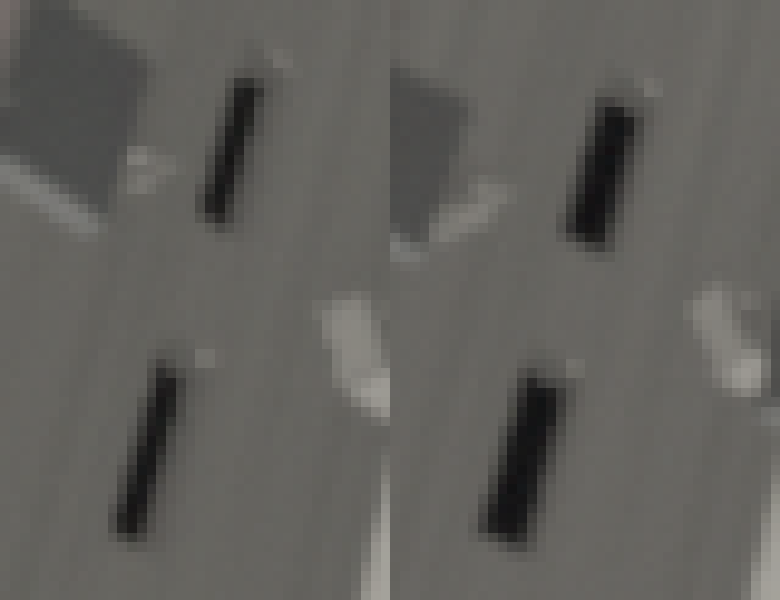

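```bash
python3 - <<'E'
from h import *
np.set_printoptions(precision=1,suppress=True)
S={n:np.load(f'pics/{n}.npz') for n in('w4','w5')}
yu=np.radians(-6);n=np.array([np.cos(yu),np.sin(yu),0]);O=np.array([646,-214.5,0]);ly=np.array([-np.sin(yu),np.cos(yu),0])
z4=lambda u,v:(310+u/9.75-.5,125+v/9.68-.5)
pts={'lowtop':(z4(215,225),z4(195,247)),'uptop':(z4(128,541),z4(115,543)),'lowbot':(z4(252,75),z4(232,93)),'upbot':(z4(172,362),z4(158,372))}
c3=lambda u,v:(220+u/3-.5+.17,40+v/3-.5+.17)
pts.update(rimbackL=(c3(158,478),c3(180,491)),rimbackR=(c3(287,545),c3(316,545)),platetopL=(c3(212,462),c3(206,462)),platetopR=(c3(356,536),c3(362,524)),footR=(c3(570,148),c3(572,125)))
for k,(a,b) in pts.items():
    oa,da=ray('wrist',[a],S['w4']);ob,db=ray('wrist',[b],S['w5']);da=da[0]/np.linalg.norm(da[0]);db=db[0]/np.linalg.norm(db[0])
    t=np.linalg.lstsq(np.c_[da,-db],ob-oa,rcond=None)[0]
    P=(oa+t[0]*da+ob+t[1]*db)/2; gap=np.linalg.norm(oa+t[0]*da-ob-t[1]*db)
    l=lambda P:np.array([(P-O)@n,(P-O)@ly,P[2]])
    pl=[l(o+d*((O-o)@n)/(d@n)) for o,d in((oa,da),(ob,db))]
    print(k,'tri',P,l(P),'gap %.1f'%gap,'plane',*pl)
for m,p in (('w4',[(287,545),(158,478),(212,462),(356,536)]),('w5',[(316,545),(180,491),(206,462),(362,524)])):
    print(m,onz('wrist',[c3(*x) for x in p],212,S[m])[:,:2])
E
```

```text
lowtop tri [ 650.  -212.   144.8] [  3.7   2.9 144.8] gap 0.3 plane [ -0.    0.7 147.7] [  0.    1.9 147.7]
uptop tri [ 651.  -211.8  186.6] [  4.7   3.2 186.6] gap 0.0 plane [ -0.    0.5 189.6] [ -0.    1.9 189.3]
lowbot tri [ 649.6 -212.6  122.3] [  3.4   2.3 122.3] gap 1.1 plane [ -0.    0.3 126.2] [ -0.    1.3 124.4]
upbot tri [ 651.3 -212.1  162.8] [  5.1   2.9 162.8] gap 0.4 plane [ -0.   -0.  166.9] [  0.    1.5 166. ]
rimbackL tri [ 687.8 -246.1  213. ] [ 44.9 -27.1 213. ] gap 0.3 plane [ -0.  -44.1 233.5] [ -0.  -33.3 231.7]
rimbackR tri [ 696.5 -186.8  212.6] [ 47.3  32.8 212.6] gap 0.1 plane [ -0.    4.4 233.8] [ -0.   17.2 232.3]
platetopL tri [ 647.2 -242.1  217.4] [  4.  -27.3 217.4] gap 1.7 plane [ -0.  -29.1 220.4] [ -0.  -28.  218.3]
platetopR tri [ 655.7 -181.   215.8] [  6.2  34.4 215.8] gap 0.4 plane [  0.   29.9 219.2] [ -0.   32.  218.5]
footR tri [ 626.2 -133.9   10.1] [-28.1  78.1  10.1] gap 0.7 plane [  0.  108.  -36.4] [ -0.   95.7 -30.2]
w4 [[ 697.7 -186.3]
 [ 690.4 -245.4]
 [ 660.  -237.9]
 [ 664.1 -176.2]]
w5 [[ 698.  -186.5]
 [ 689.9 -246.1]
 [ 656.7 -241.6]
 [ 663.6 -178.8]]
```

Triangulation agrees with the given sizes: the rim comes out at 212.8 mm (212 given) and the slot spacing at 41.8 (42 given). The slot tops at 144.8 and 186.6 put the plate at roughly nominal to +1 mm. The face origin is near (650.5,-212.1), and the yaw still needs refining (-6° to -8°). Now I'll grasp the tray.

```bash
python3 - <<'E'
from h import *
np.set_printoptions(precision=2,suppress=True)
yw=np.radians(-8.3);n=np.array([np.cos(yw),np.sin(yw)])
g=np.array([552.1,25.3])-51*n
q=down(yw)
bot.move_ptp([g[0],g[1],180],q)
bot.line_to([g[0],g[1],80],150); bot.line_to([g[0],g[1],31],50)
s=bot.read_state();print(s['t'],s['tcp_pos'],s['contact_force'])
bot.move_gripper(0,55)
s=bot.read_state();print(s['t'],s['tcp_pos'],s['contact_force'],s['width'])
s=snap('wrist','pics/g1.png')
bot.line_to([g[0],g[1],61],60)
s=bot.read_state();print(s['t'],s['tcp_pos'],s['contact_force'],s['width'],s['moment'])
s=snap('wrist','pics/g2.png')
E
```

```text
8.4083 [501.88  32.76  31.26] [-0.52 -0.02  0.17]
9.6083 [501.67  32.7   30.99] [ 1.17  0.1  -0.32] 9.683340325883924
10.3083 [501.55  32.69  61.16] [-0.36 -0.9  -2.89] 9.671120180285476 [-0.03 -0.01 -0.  ]
```

View pics/g2.png

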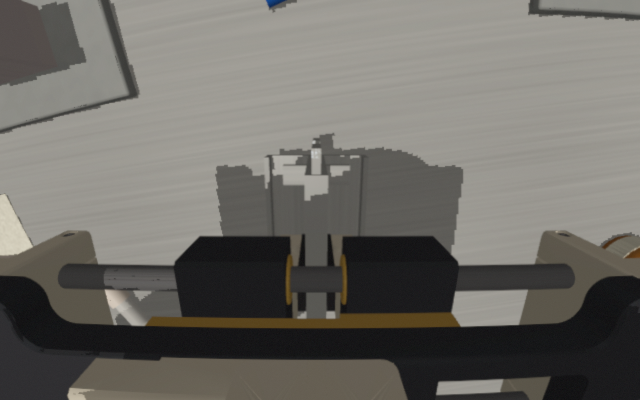

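```bash
python3 - <<'E'
from h import *
np.set_printoptions(precision=1,suppress=True)
im=cv2.imread('pics/g2.png');cv2.imwrite('pics/g2c.png',cv2.resize(im[130:230,260:375],(690,600),interpolation=cv2.INTER_CUBIC))
E
```

```text
(no output)
```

View pics/g2c.png

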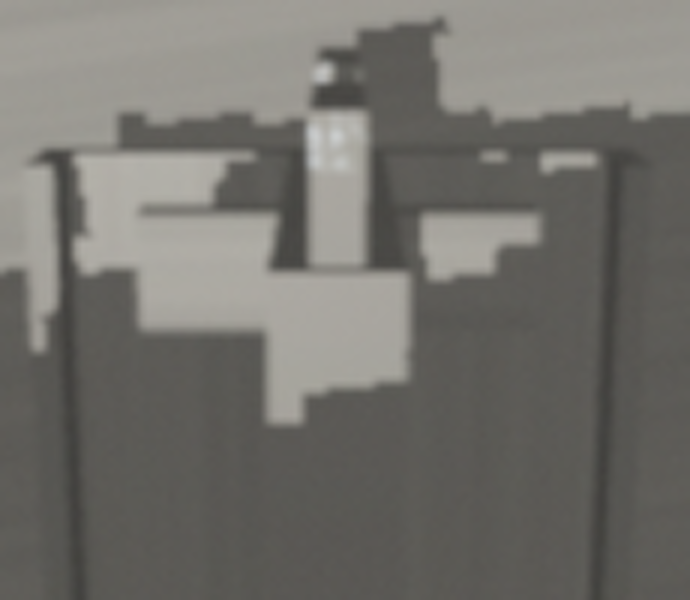

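```bash
python3 - <<'E'
from h import *
np.set_printoptions(precision=1,suppress=True)
s={'eef_rot':[0,0,0,1],'tcp_pos':[0,0,0]}
f=lambda p,z:onz('wrist',(np.array(p,float)+.5)/6-.5+[260,130],z,s)
print(f([(265,270),(411,270)],-39));print(f([(308,107),(369,107),(308,268),(369,268)],-37));print(f([(138,210),(540,210)],-14));print(f([(65,150),(618,150)],17))
E
```

```text
[[ 51.4  -5.4 -39. ]
 [ 51.4   5.  -39. ]]
[[ 62.7  -2.3 -37. ]
 [ 62.7   2.  -37. ]
 [ 51.2  -2.4 -37. ]
 [ 51.2   2.  -37. ]]
[[ 51.7 -17.2 -14. ]
 [ 51.7  16.9 -14. ]]
[[ 52.9 -28.2  17. ]
 [ 52.9  28.4  17. ]]
```

The tray is held centred: y bias is about 0.2 mm, and its back face is 51.4–51.7 mm ahead of the tool axis. Next I'll move to a standoff in front of the upright and measure y and yaw relative to it.

```bash
python3 - <<'E'
from h import *
np.set_printoptions(precision=2,suppress=True)
yu=np.radians(-7);n=np.array([np.cos(yu),np.sin(yu)])
O=np.array([650.5,-212.1]); p=O-(51.5+55)*n
s=bot.read_state(); x,y,_=s['tcp_pos']
bot.line_to([x,y,160],150)
bot.move_ptp([p[0],p[1],160],down(yu))
bot.line_to([p[0],p[1],148.2],60); bot.pause(.3)
s=snap('wrist','pics/s1.png');print(s['t'],p,s['tcp_pos'],s['contact_force'],s['width'])
E
```

```text
12.75 [ 544.79 -199.12] [ 544.98 -199.02  148.46] [ 0.22  0.46 -3.26] 9.636479841968303
```

View pics/s1.png

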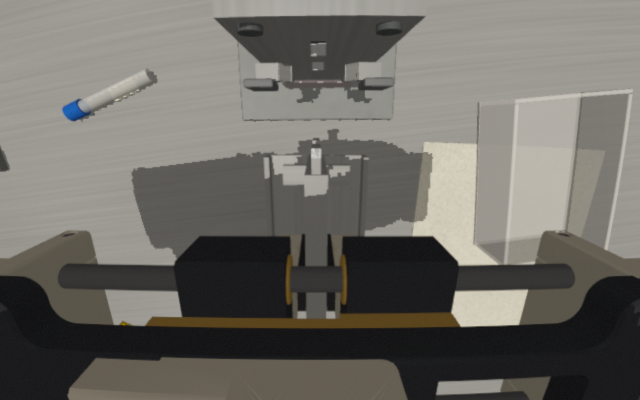

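```bash
python3 - <<'E'
import cv2
im=cv2.imread('pics/s1.png');cv2.imwrite('pics/s1c.png',cv2.resize(im[0:130,205:435],(800,452),interpolation=cv2.INTER_CUBIC))
E
```

View pics/s1c.png

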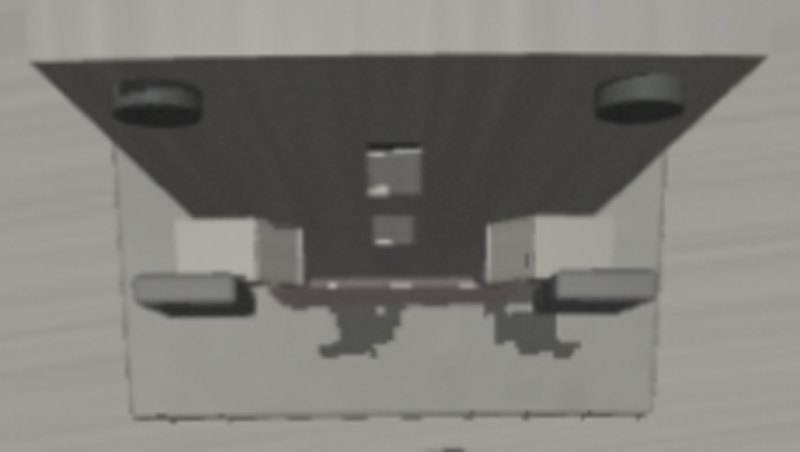

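```bash
python3 - <<'E'
from h import *
np.set_printoptions(precision=2,suppress=True)
st=dict(np.load('pics/s1.npz'))
k=800/230
P=lambda p:(np.array(p,float)+.5)/k-.5+[205,0]
T=R.from_quat(st['eef_rot']).as_matrix()
def loc(Q): return (Q-st['tcp_pos'])@T
def ontop(p,z): return onz('wrist',P(p),z,st)
for nm,p,z in (('foot',[(131,416),(651,412)],12),('plate',[(32,62),(768,56)],215),('plate',[(32,62),(768,56)],212)):
    Q=ontop(p,z);L=loc(Q);d=L[1]-L[0]
    print(nm,z,Q,L,'len',np.linalg.norm(d),'yawerr tool',np.degrees(np.arctan2(d[0],d[1])),'mid',L.mean(0), 'world yaw',np.degrees(np.arctan2(*(Q[1]-Q[0])[1::-1]))+90)
# slots on plane x_tool=X
for X in (105,106.5,108):
  o,d=ray('wrist',P([(367,147),(422,147),(367,196),(422,196),(373,218),(414,218),(373,244),(414,244)]),{'eef_rot':[0,0,0,1],'tcp_pos':[0,0,0]})
  q=o+d*((X-o[0])/d[:,0])[:,None]; print(X,'y',q[:,1],'z',st['tcp_pos'][2]-q[:,2])
E
```

```text
foot 12 [[ 626.7  -134.63   12.  ]
 [ 609.65 -282.86   12.  ]] [[ 73.21 -73.85 136.5 ]
 [ 74.32  75.35 136.49]] len 149.20528074600423 yawerr tool 0.4243991353718437 mid [ 73.76   0.75 136.5 ] world yaw -6.563775646655756
plate 215 [[ 651.39 -181.87  215.  ]
 [ 644.38 -243.14  215.  ]] [[103.56 -29.97 -66.49]
 [104.05  31.7  -66.49]] len 61.66751791405876 yawerr tool 0.4554040111617909 mid [103.81   0.86 -66.49] world yaw -6.5327707669540445
plate 212 [[ 652.42 -181.03  212.  ]
 [ 645.18 -244.27  212.  ]] [[104.48 -30.93 -63.49]
 [104.99  32.72 -63.49]] len 63.65511147671067 yawerr tool 0.45540401116175044 mid [104.73   0.9  -63.49] world yaw -6.532770766954087
105 y [-2.59  3.88 -3.16  4.81 -2.54  4.1  -2.91  4.78] z [178.76 178.76 150.35 150.36 132.84 132.84 106.11 106.11]
106.5 y [-2.71  4.08 -3.31  5.06 -2.65  4.31 -3.05  5.02] z [172.26 172.26 142.42 142.43 124.03 124.03  95.95  95.96]
108 y [-2.84  4.28 -3.46  5.31 -2.77  4.53 -3.19  5.27] z [165.76 165.76 134.5  134.5  115.22 115.22  85.8   85.8 ]
```

Relative measurement: upright yaw is -6.53°, and its centre is about 0.9 mm toward tool +y. The tongue-to-face gap is about 41 mm. I'll correct for this and feel forward in small steps.

```bash
cat >> h.py <<'E'
yu=np.radians(-6.53);N=np.array([np.cos(yu),np.sin(yu),0]);LY=np.array([-np.sin(yu),np.cos(yu),0])
C=np.array([647.9,-212.7,0])   # face centre estimate
Q=down(yu)
def P(d,y,z): # tool pose: d = tray back face distance in front of face (mm), y lateral (upright frame)
    return C-(51.5+d)*N+y*LY+np.array([0,0,z])
def where(s): 
    r=s['tcp_pos']-C; return np.array([-(r@N)-51.5,r@LY,s['tcp_pos'][2]])
def frc(s): f=s['contact_force'];return np.array([f@N,f@LY,f[2]])
E
python3 - <<'E'
from h import *
np.set_printoptions(precision=2,suppress=True)
bot.line_to(P(40,0,147.8),80,ori=Q); bot.line_to(P(16,0,147.8),60); bot.pause(.2)
s=bot.read_state();f0=frc(s);print(s['t'],where(s),f0,np.degrees(np.arctan2(*R.from_quat(s['eef_rot']).as_matrix()[1::-1,0])))
d=16
while d>-1:
    d-=0.75; bot.line_to(P(d,0,147.8),15); s=bot.read_state(); df=frc(s)-f0
    print('%.2f'%s['t'],d,where(s),df)
    if np.linalg.norm(df)>5: break
np.save('f0.npy',f0)
E
```

```text
13.8583 [ 16.25   0.01 147.84] [ 0.22  0.11 -3.08] -6.532700323571413
14.11 15.25 [ 15.27   0.   147.91] [-0.35  0.2   0.86]
14.36 14.5 [ 14.46   0.   147.81] [-0.95 -0.44  0.62]
14.61 13.75 [ 13.7   -0.01 147.76] [-0.29 -0.14  0.95]
14.86 13.0 [ 12.95  -0.02 147.79] [ 0.01 -0.58  0.44]
15.11 12.25 [ 12.17   0.02 147.81] [-0.05  0.23  1.27]
15.36 11.5 [ 11.45   0.01 147.81] [ 0.23  0.5  -0.29]
15.61 10.75 [ 10.71   0.01 147.8 ] [-0.97 -0.32  1.55]
15.86 10.0 [  9.93   0.02 147.8 ] [-0.22 -1.18  0.82]
16.11 9.25 [  9.2   -0.   147.78] [-0.62 -0.11  1.16]
16.36 8.5 [  8.47   0.01 147.81] [-0.54 -0.6   1.4 ]
16.61 7.75 [  7.71   0.01 147.8 ] [ 0.48  0.08 -0.03]
16.86 7.0 [  6.95  -0.01 147.82] [0.23 0.53 0.67]
17.11 6.25 [  6.22  -0.   147.78] [ 0.3  -0.34  1.03]
17.36 5.5 [  5.46  -0.02 147.79] [-0.55 -0.36  0.68]
17.61 4.75 [  4.7    0.   147.79] [-0.87 -0.44  0.85]
17.86 4.0 [  3.94  -0.   147.81] [-1.14 -0.83  1.18]
18.11 3.25 [  3.2    0.01 147.8 ] [ 0.55 -1.04 -0.04]
18.36 2.5 [  2.48   0.   147.77] [0.56 0.76 0.57]
18.61 1.75 [  1.71  -0.02 147.78] [ 0.86 -0.82  0.38]
18.86 1.0 [  1.07  -0.01 147.76] [-1.06 -0.54  0.23]
19.11 0.25 [  1.07  -0.06 147.6 ] [-5.3   0.87  2.4 ]
```

It slid about 10 mm past tongue depth without force and stopped at the expected back-face contact. I'll check this by eye.

```bash
python3 - <<'E'
from h import *
bot.line_to(P(1.0,0,147.8),15)
s=snap('wrist','pics/i1.png'); print(where(s),frc(s))
im=cv2.imread('pics/i1.png');cv2.imwrite('pics/i1c.png',cv2.resize(im[0:230,200:440],(626,600),interpolation=cv2.INTER_CUBIC))
E
```

```text
[ 1.06046385e+00 -1.78839947e-02  1.47698690e+02] [-1.60720529  0.36953094 -2.43701458]
```

View pics/i1c.png

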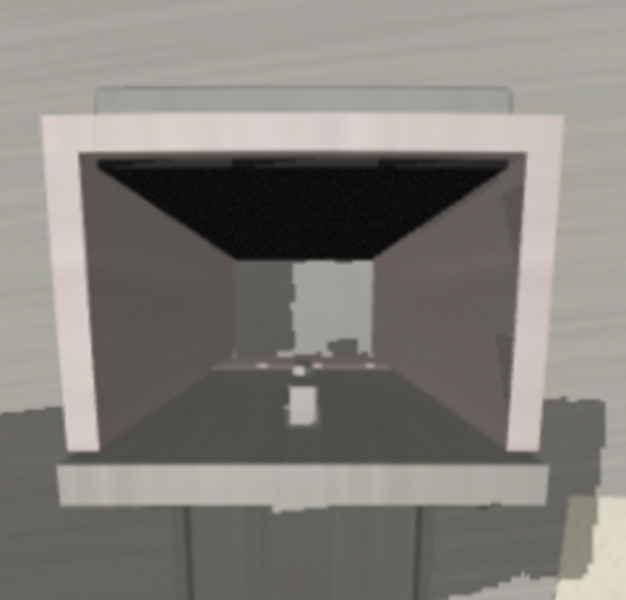

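Looking down the hollow post, both claw tops show behind the plate at crop (302,405) and (299,370), so both claws are in. Now I'll press down with force monitored.

```bash
python3 - <<'E'
from h import *
np.set_printoptions(precision=2,suppress=True)
f0=np.load('f0.npy'); z=147.8
while z>128:
    z-=0.75; bot.line_to(P(1.0,0,z),15); s=bot.read_state(); df=frc(s)-f0
    print('%.2f'%s['t'],z,where(s),df,s['moment'])
    if abs(df[2])>24 or np.linalg.norm(df[:2])>12: break
E
```

```text
19.66 147.05 [  1.05  -0.03 146.98] [-3.04 -0.17  1.83] [ 0.01  1.01 -0.01]
19.91 146.3 [  1.09  -0.01 146.19] [-3.49 -0.2   2.18] [ 0.03  1.06 -0.04]
20.16 145.55 [  1.09  -0.01 145.44] [-3.36 -0.81  1.79] [ 0.05  1.12 -0.01]
20.41 144.8 [  1.07  -0.02 144.78] [-4.11 -0.36  1.51] [0.06 1.18 0.05]
20.66 144.05 [  1.04  -0.04 144.19] [-4.91 -0.4   4.71] [ 0.12  1.63 -0.  ]
20.91 143.3 [  1.03  -0.06 143.52] [-5.17 -1.15  5.96] [0.16 1.79 0.01]
21.16 142.55 [  1.04  -0.07 142.79] [-6.51 -0.34  5.76] [ 0.15  1.8  -0.03]
21.41 141.8 [  1.04  -0.11 142.13] [-5.59 -0.75  5.56] [ 0.13  1.92 -0.01]
21.66 141.05 [  1.05  -0.14 141.45] [-5.87 -0.55  6.77] [ 0.15  1.96 -0.02]
21.91 140.3 [  1.05  -0.17 140.99] [-7.54  0.07  8.99] [0.28 2.21 0.  ]
22.16 139.55 [  1.07  -0.19 140.84] [-8.24  0.53 12.56] [ 0.56  2.78 -0.02]
22.41 138.8 [  1.1   -0.29 140.74] [-10.5   -0.07  15.98] [ 0.86  3.4  -0.  ]
22.66 138.05 [  1.13  -0.31 140.55] [-12.62   1.23  19.04] [1.16 3.99 0.05]
```

The catches are loading up at 140.7, but the x reaction is rising too. I'm pressing 51 mm ahead of the lug, which tends to pitch the tray. It's gentler to unload, let go (the tongues are hooked) and press with closed fingertips on the web top close to the lug.

```bash
python3 - <<'E'
from h import *
np.set_printoptions(precision=2,suppress=True)
f0=np.load('f0.npy')
bot.line_to(P(1.1,-0.2,140.8),15); bot.pause(.2); s=bot.read_state();print(s['t'],where(s),frc(s)-f0)
bot.line_to(P(1.1,-0.2,141.2),15)
s=bot.read_state();print(s['t'],where(s),frc(s)-f0)
bot.move_gripper(36); bot.pause(.2)
s=snap('wrist','pics/r1.png');print(s['t'],where(s),frc(s),s['width'])
E
```

```text
23.1917 [  1.07  -0.21 141.16] [-7.7   0.98  8.28]
23.4417 [  1.04  -0.19 141.24] [-6.01  0.4   7.09]
24.325 [  1.07  -0.2  141.2 ] [ 0.39 -0.5   1.02] 35.87376599832501
```

View pics/r1.png

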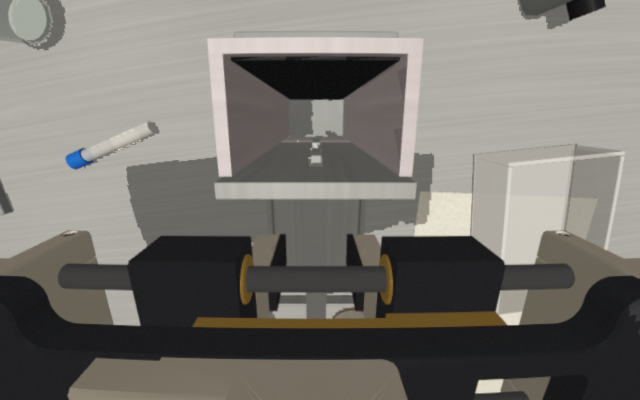

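The tray stays hanging after release, with both claw tops still visible inside the post at (316,160) and (316,146). Now I'll do the fingertip press close to the lug.

```bash
python3 - <<'E'
from h import *
np.set_printoptions(precision=2,suppress=True)
bot.line_to(P(1.1,-0.2,196),100)
bot.move_gripper(0,20)
bot.line_to(P(-28.4,0,196),60); 
s=snap('wrist','pics/r2.png');print(s['t'],where(s),frc(s),s['width'])
bot.line_to(P(-28.4,0,184),40); bot.pause(.2)
s=bot.read_state();print(s['t'],where(s),frc(s))
np.save('f1.npy',frc(s))
E
```

```text
26.5 [-28.33  -0.   195.57] [0.11 0.56 0.23] 0.6551981427565149
27.2 [-28.55  -0.01 184.24] [-0.02  0.26 -0.44]
```

View pics/r2.png

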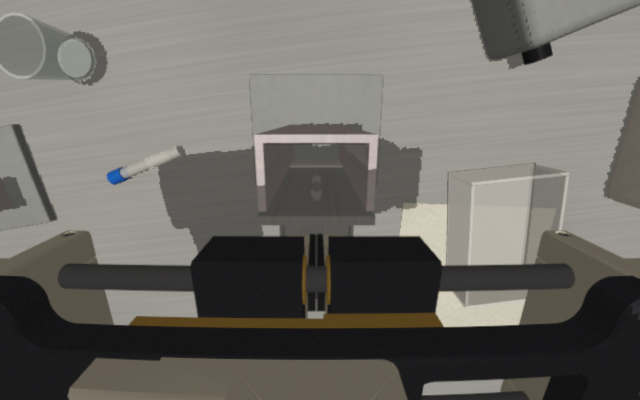

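```bash
python3 - <<'E'
from h import *
np.set_printoptions(precision=2,suppress=True)
f0=np.load('f1.npy'); z=184.
while z>160:
    z-=0.75; bot.line_to(P(-28.4,0,z),15); s=bot.read_state(); df=frc(s)-f0
    print('%.2f'%s['t'],z,where(s),df)
    if df[2]>25 or np.linalg.norm(df[:2])>8: break
E
```

```text
27.45 183.25 [-28.37   0.   183.28] [-0.72 -0.64 -0.06]
27.70 182.5 [-28.37   0.02 182.43] [-0.01 -1.22  0.6 ]
27.95 181.75 [-28.35   0.01 181.68] [-0.14  0.35 -0.19]
28.20 181.0 [-28.37  -0.   180.93] [-0.09 -0.16  0.38]
28.45 180.25 [-28.4   -0.02 180.23] [-0.6   0.25 -0.32]
28.70 179.5 [-28.48  -0.04 179.92] [-1.25  0.84  3.88]
28.95 178.75 [-28.57  -0.16 179.7 ] [-2.85  0.45  7.73]
29.20 178.0 [-28.63  -0.3  179.52] [-2.58  1.09  9.12]
29.45 177.25 [-28.67  -0.12 177.61] [0.28 0.66 2.76]
29.70 176.5 [-28.67   0.03 176.41] [1.21 0.27 3.08]
29.95 175.75 [-28.64   0.02 175.71] [ 0.91 -0.24  2.92]
30.20 175.0 [-28.58   0.03 175.03] [ 2.03 -0.68  2.87]
30.45 174.25 [-28.64   0.02 174.38] [ 2.05 -1.82  4.12]
30.70 173.5 [-28.24   0.01 173.31] [ 1.09 -0.71  2.71]
30.95 172.75 [-27.37   0.1  171.8 ] [-0.32  0.14 -0.38]
31.20 172.0 [-28.09   0.03 171.64] [ 0.17 -0.49  0.67]
31.45 171.25 [-28.37  -0.02 171.36] [-1.09  0.02  2.08]
31.70 170.5 [-28.4   -0.05 171.17] [-1.87 -0.06  5.71]
31.95 169.75 [-28.44  -0.09 171.05] [-3.57  0.83  7.81]
32.20 169.0 [-28.49  -0.11 170.94] [-4.32  1.38 13.22]
32.45 168.25 [-28.5   -0.16 170.81] [-6.92  3.28 15.44]
32.70 167.5 [-28.53  -0.21 170.73] [-8.21  3.07 20.3 ]
```

There was a click at about 172, then a firm stop at 171, which is locked web top 170 with the plate about 1 mm high. I'll retract and inspect.

```bash
python3 - <<'E'
from h import *
np.set_printoptions(precision=2,suppress=True)
bot.line_to(P(-28.4,0,171),15);bot.line_to(P(-28.4,0,205),60)
bot.line_to(P(20,0,225),120)
s=snap('wrist','pics/e1.png');print(s['t'],where(s),frc(s))
p,q=lookpose([640,-212,190],24,55,330,210)
try:
    bot.line_to(P(20,0,290),120); bot.move_ptp(p,q); s=snap('wrist','pics/e2.png');print(s['t'],s['tcp_pos'])
    im=cv2.imread('pics/e2.png');cv2.imwrite('pics/e2c.png',cv2.resize(im[30:240,200:440],(685,600),interpolation=cv2.INTER_CUBIC))
except Exception as e: print(repr(e))
im=cv2.imread('pics/e1.png');cv2.imwrite('pics/e1c.png',cv2.resize(im[0:235,190:450],(664,600),interpolation=cv2.INTER_CUBIC))
E
```

```text
34.3833 [ 19.8    0.06 225.25] [ 0.67 -0.24 -0.33]
36.45 [ 530.19 -245.8   298.12]
```

View pics/e1c.png

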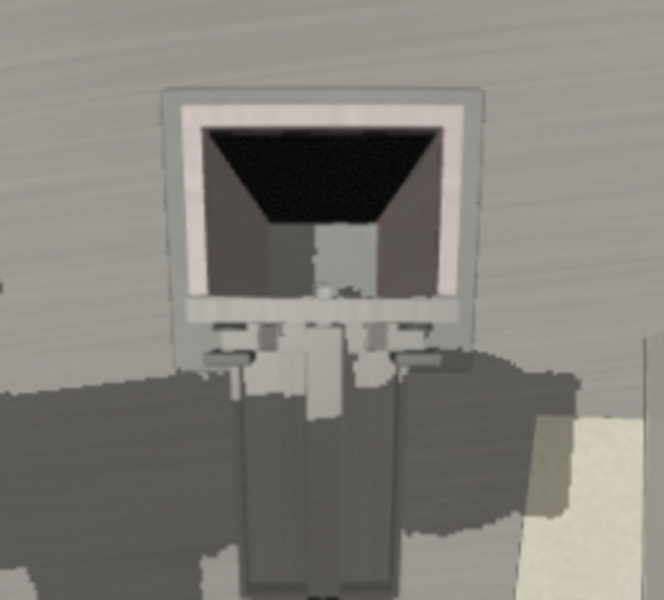

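View pics/e2c.png

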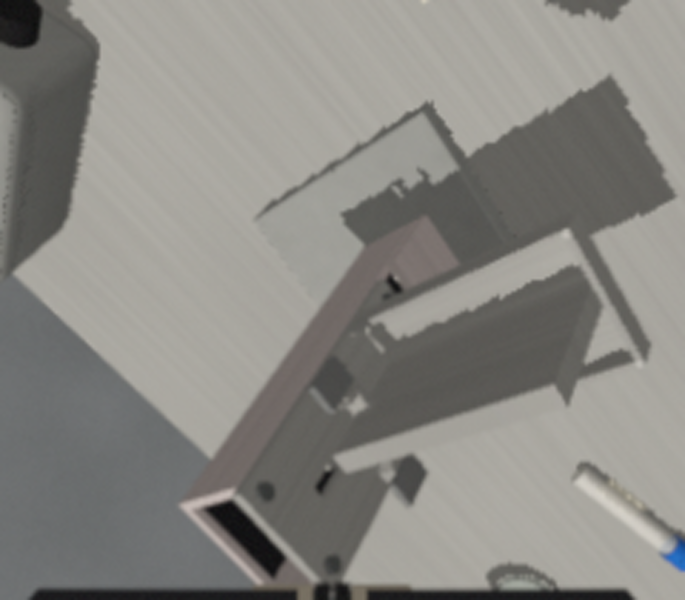

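```bash
python3 - <<'E'
import cv2,numpy as np
a=cv2.imread('pics/e1.png')[110:160,255:380];b=cv2.imread('pics/e2.png')[130:215,300:360]
cv2.imwrite('pics/z2.png',np.vstack([cv2.resize(a,(750,300),interpolation=cv2.INTER_CUBIC)]))
cv2.imwrite('pics/z3.png',cv2.resize(b,(423,600),interpolation=cv2.INTER_CUBIC))
E
```

```text
(no output)
```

View pics/z2.png

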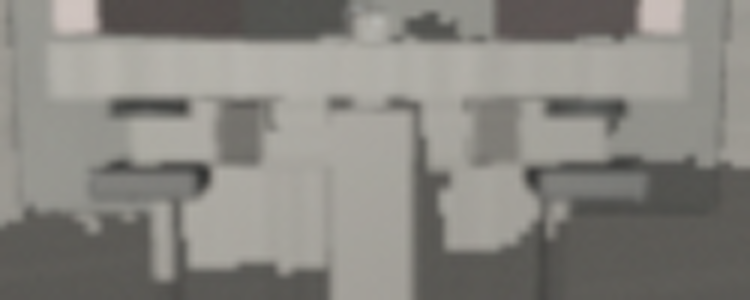

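View pics/z3.png

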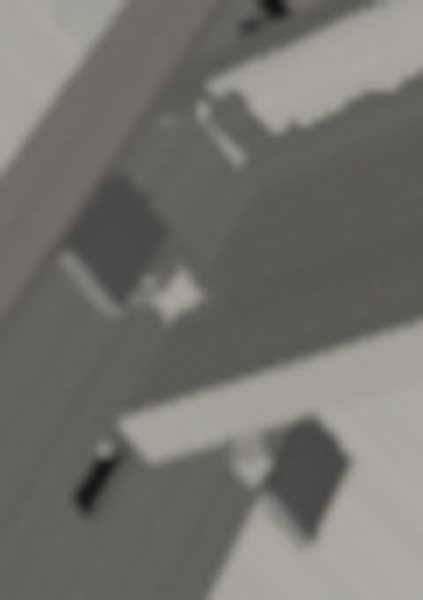

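The lug shows about 205 px wide against roughly 238 px for its full 34 mm. Both its ends are covered, nearly symmetrically, by the sloped catch tips, so the catches are shut over it. The robot is clear, so I'm handing in.

```bash
python3 - <<'E'
from h import *
snap('top','pics/topend.png')
a=cv2.imread('pics/top0.png');b=cv2.imread('pics/topend.png')
print(bot.read_state()['t'],bot.read_state()['contact_force'])
bot.close_job()
E
```

```text
36.55 [ 0.7068166   0.68751728 -0.20201753]
the job is handed in; nothing more can be done
```

The tray is hung on the slotted upright and let go, and I handed the job in at about 36.6 s of the 72 s allowed. No verdict is reported, so what follows rests on my own checks.

**What I did:** I gripped the grey tray by its web and aligned it to the upright from the wrist camera. The claws went into both slots without resistance; the first contact was about 5 N, at the back face. Pressing down while gripping 51 mm ahead of the lug made the sideways force rise, so I stopped at about 19 N down and 13 N sideways. I then unloaded, let go with the tongues hooked, and pressed with closed fingertips on the web top near the lug.

**Last checks:**
- **Press:** it peaked at about 9 N, clicked, then stopped firmly with the web top at 171 mm. That puts the plate about 1 mm high, and the 15.7 mm total travel fits the expected 15 to 18 mm. Testing the stop reached about 22 N.
- **Position:** in the pictures the tray looks level and centred on the face. The camera showed both claws behind the plate before the final press.
- **Catches:** both catch tips cover the ends of the lug. I could not measure their opening to 0.4 mm, so "shut" rests on the click, the firm stop and the pictures.
- **Bystanders:** I felt no contact with anything else. I took a last top picture but did not compare it with the first one.

**Disagreement:** early estimates of the upright's yaw ran from -6° to -8°, and of its face position by about 4 mm. The close view in front of the upright settled these at -6.5°, and contact came within about 1 mm of the face position it gave.

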